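# Book a used toolbox into stock

## Task

This used toolbox is going on the shop's shelf: swing its hasp down until it lies flat over the staple, and book the box in by holding the barcode scanner steady for about two seconds, square on to the middle of the barcode label and about 100 mm away from it. Then lay the scanner back down gently on its side, wholly on the rubber mat, and let go. Do not knock the scanner against the toolbox or disturb anything else on the counter.

Things in the scene. Friction and masses are not known exactly. Their poses are not given: they have to be found in the camera images.
- counter: the shop's grey counter; its top is at height 0 (world z = 0)
- toolbox: heavy, unmoving green steel toolbox, 200 mm deep (x), 340 long (y); origin at the centre of its underside. Its front faces its own -x, roughly to the robot (yaw up to 0.35 rad). The front is upright to 140 mm; above, the lid slopes back 66 mm while rising 75 mm (the back alike) to a flat ridge at 215 mm, on which a carrying handle along y, 150 mm long, stands up to 265 mm
- hasp_hinge (a point): middle of the hasp's hinge pin on the front of the lid's lower edge: 105 mm in front of the toolbox's centre, 132 mm above the counter; axes as the toolbox's. The pin runs along y. The hasp's yellow-plated steel strap hangs on it: 92 mm long from the pin, 38 mm wide, 4 mm thick, with a slot 12 mm wide from 51 to 82 mm from the pin
- strap (a joint): angle of the hasp's strap, rad: 0 = fully closed, hanging straight down flat on the front with the staple through its slot (end stop); pi/2 = sticking out level towards the robot; more = pointing up (stop at 2.8). Starts open, 1.3 to 2.5. The hinge is stiff (0.055 N m): the strap stays where it is left; a push of 1 to 2 N moves it
- hasp_staple (a point): centre of the staple, at the front of the closed strap: a plated steel loop fixed on the box's front, 68 mm below the pin, 26 mm high (z), 6 mm thick (y), standing 18 mm out of the closed strap's front. Push the strap on its solid part, 10 to 48 mm from the pin: fingertips catch in the slot; axes as the toolbox's
- label_face (a point): centre of the white barcode label (95 mm along the box, 60 mm up the slope, black bars) stuck on the lid's sloped front, left or right of the hasp, 85 to 120 mm from the box's middle, 178 mm above the counter. z points straight out of the label (towards the robot and 0.722 rad above level), y along the box
- seal: round paper seal, 52 mm in diameter with a grey centre, stuck on the same slope on the other side of the hasp; not the label
- mat: black rubber counter mat, fixed, 300 mm (its x) by 250 mm (its y), 4 mm thick, origin at the centre of its underside; it lies on the robot's left or right, nearer than the toolbox
- scanner: cordless pistol-grip barcode scanner, grey and black plastic, 0.2 to 0.35 kg, lying on its side on the mat; it reads by itself, with no trigger. Origin on the underside as it lies, below the middle of its head; x along the beam out of the nose, z up as it lies, the handle sticking out to -y. About 150 mm by 165 mm, 66 mm thick
- scanner_mid (a point): centre of the scanner's head, 33 mm above the origin as it lies; axes as the scanner's. The head is 50 mm across (y -25 to 25) and 66 mm thick (z), from x = -52 to 57; a black hood 60 mm across goes on to x = 75. Ahead of x = 5 both long sides are free for fingers; the hood's edge stands 5 mm proud from x = 57
- scanner_nose (a point): centre of the scanner's reading window, where the beam starts, 76 mm ahead of the origin at mid-thickness; axes as the scanner's, x along the beam
- scanner_butt (a point): end of the scanner's handle, at (-50, -135, 33) mm in the scanner's axes. The handle, 42 mm wide and 44 mm thick, leaves the head's -y side between x = -42 and 3 mm and leans back to this butt, which is 50 mm wide
- tray: shallow red metal tray, 280 mm (x) by 150 mm (y), 35 mm high, on the other side from the mat; leave alone
- screwdriver: screwdriver 210 mm long lying in the tray; leave alone
- wrench: wrench 190 mm long lying in the tray; leave alone
- can: aluminium spray can, 66 mm in diameter, 190 mm high, standing in front of the toolbox on one side; origin at its foot; leave alone
- tape: tape measure 72 x 42 x 66 mm high, standing in front of the toolbox on the other side; origin at its foot; leave alone
- glue: white bottle, 60 mm in diameter, 190 mm high, beside the toolbox; origin at its foot; leave alone
- oil: blue bottle, 68 mm in diameter, 170 mm high, beside the toolbox; origin at its foot; leave alone
- meter: black multimeter 150 x 80 x 50 mm high, lying at the left beside a bottle; origin at its foot; leave alone

How it is judged:
On the way:
1. the scanner, held in the fingers and still, looks square on (within 20 degrees) at the label from 60 to 150 mm off, with the label's centre within 20 mm of the beam, for one and a half seconds (x of label_face in the frame of scanner_nose between 0.06 and 0.15 m and y of label_face in the frame of scanner_nose between -0.02 and 0.02 m and z of label_face in the frame of scanner_nose between -0.02 and 0.02 m and angle between the x axis of scanner_nose and the z axis of label_face, either way round below 0.35 rad and z of scanner_nose in the frame of label_face above 0.05 m and linear speed of scanner below 0.02 m/s and angular speed of scanner below 0.15 rad/s and contact force between the fingers and scanner above 1 N), for 1.5 s.
At the end, for the whole second after the job is handed in: the hasp's strap lies within 0.08 rad of fully closed, over its staple; the scanner lies at rest flat on its side (within 0.2 rad, either side up) on the mat, with its nose, its head's centre and its butt all over the mat (to 5 mm) (value of joint strap below 0.08 rad and x of scanner_mid in the frame of mat between -0.15 and 0.15 m and y of scanner_mid in the frame of mat between -0.125 and 0.125 m and x of scanner_nose in the frame of mat between -0.155 and 0.155 m and y of scanner_nose in the frame of mat between -0.13 and 0.13 m and x of scanner_butt in the frame of mat between -0.155 and 0.155 m and y of scanner_butt in the frame of mat between -0.13 and 0.13 m and z of scanner_mid in the frame of mat between 0.03 and 0.044 m and (angle between scanner's own z axis and vertical below 0.2 rad or angle between scanner's own z axis and vertical above 2.94 rad) and linear speed of scanner below 0.02 m/s and angular speed of scanner below 0.15 rad/s); the robot touches nothing.
It fails at once if the can, tape measure, a bottle, the multimeter or a tool in the tray is disturbed (moved more than 25 mm) (distance of any of can, tape, glue, oil, meter, screwdriver, wrench from where it was at the start of the episode above 0.025 m).
It fails at once if the scanner is knocked against the toolbox (over 5 N) (contact force between scanner and toolbox above 5 N).
It fails at once if the scanner is dropped (moves faster than 0.5 m/s with the fingers off it) or banged down (over 45 N) ((contact force between the fingers and scanner below 0.1 N and linear speed of scanner above 0.5 m/s) or contact force between scanner and mat above 45 N or contact force between scanner and counter above 45 N).
It also fails if it takes over 72 s, if anything falls off the work surface, if the arm or the gripper's body presses on something with over 40 N, if the wrist force passes 120 N, or if a joint passes its speed limit or range.

## Robot

A 6-joint arm with a two-finger parallel gripper is mounted at the origin on the work surface. World frame = base frame: x ahead of the robot, y to its left, z up, the work surface at z = 0. Lengths are in m, angles in rad, forces in N, time in s.
With the tool pointing down it reaches from about 0.35 to 1 m from the base axis. Payload 7.1 kg.
Tool frame: the origin (TCP) lies between the finger pads; the fingertips stand 17 mm ahead of it and the grasp point (between the pads) lies 2 mm behind it; z points along the fingers, y is the line along which they close (so a half turn about z gives the same grasp; the last joint's range is limited). The gripper opens to 85 mm and grips with 20 to 120 N. Pads are 22 mm wide; open, the fingers measure 114 mm over their backs; the gripper's body (76 mm by 85 mm) begins 54 mm behind the grasp point. The pads swing forward as they close: fully open they stand 13 mm farther back than shut.
Start: joints at [-1.308, 0.423, 1.63, -0, 1.089, -0.019], TCP at [0.174, -0.6, 0.248] pointing down, gripper open.
Joint ranges: [-3, 3], [-0.9, 2.11], [0.09, 2.58], [-1.31, 4.45], [0.11, 2.69], [-2.54, 2.54]. Speed limits (rad/s): [2.39, 2.39, 3.01, 3.14, 3.14, 3.14].

## Interface

Orientations are given as a rotation vector (axis times angle).
In Python, from workcell import arm gives the robot as it stands.
- The arm moves only by the shell command python3 -m inch 'ROWS'. ROWS is text: rows parted by semicolons, each of 7 numbers parted by spaces: the shift along the tool's x, y, z each as a share of 200 mm, from -1 to 1, then the turn, a rotation vector about the tool's x, y, z each as a share of 2 pi rad, from -1 to 1, then the finger opening in mm, from 0 to 85.4. A call has 1 to 20 rows; each row is the pose to reach, as a shift and turn from the pose commanded when the call began, along the tool's axes at that moment, turning the shorter way round; what a row does not reach only later rows make up. A row lasts 1/8 s, in which the tool goes at most 62.5 mm and 10.7 degrees, less where a joint would pass 70% of its speed; a pose out of reach is approached as far as the arm can. A call with a number of a shift or a turn outside -1 to 1 is refused whole. A call with a gripper value outside its range is refused whole. The fingers move at their own pace and stop on an object; the grip force is fixed at half the most. Time passes only in rows, so rows that repeat a pose let the fingers close. It gives the time, the measured TCP pose, the force, the opening and the grip force at its end, in the units of the state.
- arm.sense(): the state, without advancing time (a new reading comes with each control period).
- arm.snapshot(name): name is "scene" or "top" or "wrist"; returns the picture (384x512x3 uint8, red, green, blue); there is no depth.
- arm.calibration(name): a dict with "mtx" (3x3 intrinsics, pixels), "dist_coeffs" ([k1, k2, p1, p2, k3] as OpenCV has them; the pictures are not rectified), "R" (3x3) and "t" (3): a world point X has camera coordinates R X + t. Camera axes: x right, y down, z forward; pixel columns grow to the right and rows downward; lengths in m; the calibration is good to about 2 mm. A picture is of the moment at which its call begins: read the wrist's pose just before it. calibration takes no time and is no camera call; for the wrist camera it gives the pose at the moment of the call.
- arm.close_job(): hands the job in; it is judged then, once.
Trained networks look in the newest picture that a camera, given by its name, has taken for a name from the list of things; names that differ only in an ending like _2 or _b are one class to them, and where a whole thing is asked for, a point or a joint stands for the part that bears it (a point fixed in the world has none). Each returns a list of dicts, best first, with "score" (0 to 1); they miss things now and then, are a little off and sometimes report something else, mostly with a low value. They report only what shows in the picture. A call takes as long as a camera call.
- arm.boxes_of(name, camera): "point" ([row, column] in pixels, amid what is visible of it).
The state is a dict: "time": time; "joints": joint angles; "dq": joint speeds; "effort": joint torques, N m; "position": TCP position; "tcp_rot": TCP orientation; "force": force on the tool from outside, world axes, zero at the start; "moment": the same for the moment, N m; "width": opening from 0.0 (shut) to 1.0 (fully open); "grip_force": force on a finger pad.
Only numpy, scipy, OpenCV 4.12 (cv2) and the standard library are available. Lean on these libraries where they do the work, as an engineer would, in place of code of your own. Each camera call takes 0.05 s, during which the arm holds its last target. There are 200 camera calls.

## Working session

There is one attempt and no reset: what is moved stays moved. The work goes in short steps, Python scripts to look and compute and a shell command to move; the robot and the scene stay as the last step left them, time stands still between calls to the robot, and variables do not carry over. Pictures are saved under pics/ and viewed, at most 10 in all, crops included, and the job is handed in when it is done.

```bash
ls; mkdir -p pics
python3 - <<'E'
from workcell import arm
import cv2,numpy as np
a=arm.snapshot("scene");b=arm.snapshot("top")
cv2.imwrite("pics/s1.png",a[:,:,::-1]);cv2.imwrite("pics/t1.png",b[:,:,::-1])
for c in("scene","top"):
  k=arm.calibration(c);print(c,np.round(k["mtx"],1).tolist(),k["dist_coeffs"],np.round(k["R"],3).tolist(),np.round(k["t"],3))
  for n in ["toolbox","hasp_hinge","strap","hasp_staple","label_face","seal","mat","scanner","scanner_mid","scanner_nose","scanner_butt","tray","can","tape","glue","oil","meter"]:
    r=arm.boxes_of(n,c);print(n,[(np.round(q["point"]).tolist(),round(q["score"],2)) for q in r[:2]])
print(arm.sense())
E
```

```text
pics
scene [[423.0, 0.0, 258.1], [0.0, 423.0, 198.0], [0.0, 0.0, 1.0]] [0.02819972 0.         0.         0.         0.        ] [[-0.647, 0.762, -0.016], [0.456, 0.371, -0.809], [-0.611, -0.531, -0.587]] [ 0.357 -0.165  1.661]
toolbox [([246.0, 197.0], 0.94), ([183.0, 194.0], 0.64)]
hasp_hinge [([244.0, 194.0], 0.95)]
strap [([202.0, 239.0], 0.89), ([166.0, 154.0], 0.65)]
hasp_staple [([242.0, 196.0], 0.72)]
label_face [([244.0, 196.0], 0.64), ([182.0, 189.0], 0.48)]
seal [([239.0, 363.0], 0.7), ([228.0, 239.0], 0.61)]
mat [([178.0, 216.0], 0.9), ([244.0, 197.0], 0.36)]
scanner [([162.0, 222.0], 0.67)]
scanner_mid [([163.0, 220.0], 0.85), ([280.0, 339.0], 0.25)]
scanner_nose [([161.0, 222.0], 0.77)]
scanner_butt [([165.0, 153.0], 0.66), ([163.0, 221.0], 0.55)]
tray [([243.0, 369.0], 0.7), ([206.0, 236.0], 0.18)]
can [([173.0, 252.0], 0.58), ([242.0, 199.0], 0.22)]
tape [([212.0, 313.0], 0.74)]
glue [([279.0, 337.0], 0.74)]
oil [([168.0, 152.0], 0.67)]
meter [([320.0, 379.0], 0.55), ([164.0, 222.0], 0.18)]
top [[482.2, 0.0, 253.4], [0.0, 482.2, 186.3], [0.0, 0.0, 1.0]] [-0.05868782  0
[... 732 characters left out ...]
], 0.72)]
meter [([158.0, 115.0], 0.6)]
{'time': 1.8, 'joints': array([-1.30798378e+00,  4.23113662e-01,  1.62989576e+00, -5.56626593e-05,
        1.08858358e+00, -1.90081741e-02]), 'dq': array([ 0.00086036, -0.00190881, -0.00062008, -0.00245135,  0.0004571 ,
       -0.00060895]), 'effort': array([-1.73008893e-04, -5.57331705e+01, -2.82139099e+01, -4.77605181e-05,
        8.57236992e-04,  8.63356405e-06]), 'position': array([ 0.17381936, -0.60033264,  0.24831219]), 'tcp_rot': array([ 3.11044363e+00,  4.41258787e-01, -7.69560071e-05]), 'force': array([0.63540863, 0.24489218, 0.45039424]), 'moment': array([-0.04266152,  0.01925572, -0.00089346]), 'grip_force': 0.0, 'width': 1.0011080609085763}
```

```bash
python3 -c "
import cv2
for n in('s1','t1'):
  a=cv2.imread(f'pics/{n}.png');cv2.imwrite(f'pics/{n}b.png',cv2.resize(a,(800,600),interpolation=cv2.INTER_CUBIC))"
```

```text
(no output)
```

View pics/s1b.png

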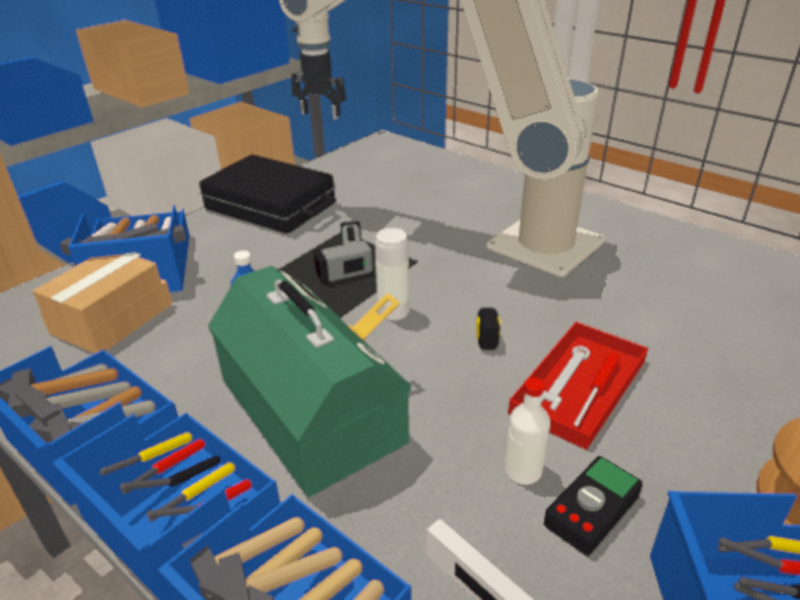

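View pics/t1b.png

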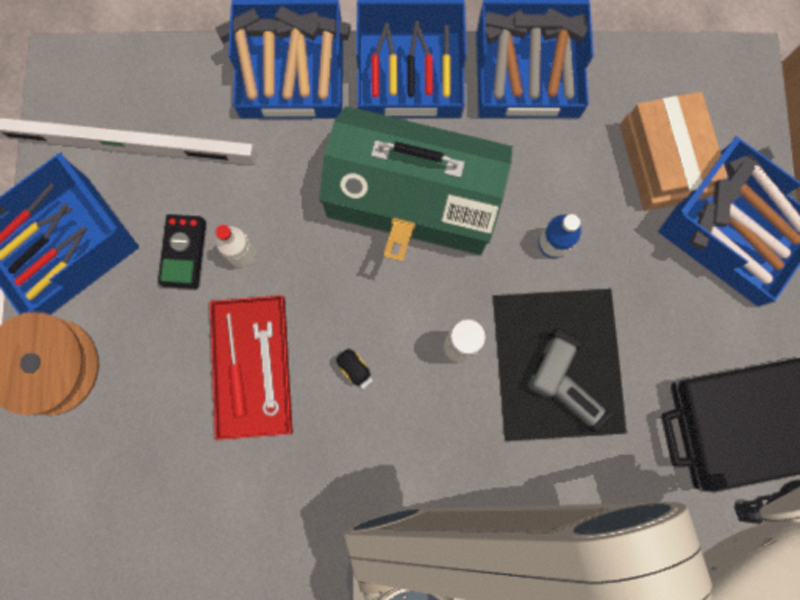

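The overview shows the yellow strap standing out from the box front at about (402,222)-(397,258) in the top view, with the label centred at (469,213) and the seal at (354,186). The mat is on the robot's right with corners (493,296), (611,290), (626,433) and (505,440). The scanner lies on it nose away from the robot, handle to the right, and the can stands close to the mat at (467,340).

```bash
cat > h.py <<'E'
import numpy as np,cv2
from workcell import arm
from scipy.spatial.transform import Rotation as Ro
def ray(cal,u,v):
    p=cv2.undistortPoints(np.array([[[u,v]]],float),cal["mtx"],np.array(cal["dist_coeffs"]))[0,0]
    R=np.array(cal["R"]);t=np.array(cal["t"]);o=-R.T@t;d=R.T@np.array([*p,1]);return o,d
def onz(cal,u,v,z):
    o,d=ray(cal,u,v);return o+d*(z-o[2])/d[2]
def proj(cal,X):
    X=np.atleast_2d(np.array(X,float));r=cv2.Rodrigues(np.array(cal["R"]))[0]
    return cv2.projectPoints(X,r,np.array(cal["t"],float),cal["mtx"],np.array(cal["dist_coeffs"]))[0][:,0]
E
python3 - <<'E'
from h import *
k=arm.calibration("top")
def T(n,u,v,z): print(n,np.round(onz(k,u*.64,v*.64,z),3))
for c in[(493,296),(611,290),(626,433),(505,440)]:T("mat",*c,.004)
T("label",469,213,.178);T("seal",354,186,.178)
T("boxfrontL bottom",322,208,.14);T("boxfrontR",484,252,.14);T("ridgeFL",340,108+40,.215)
T("hinge",402,222,.14);T("tip",397,258,.16);
T("canTop",467,337,.19);T("oil",571,222,.17);T("glue",223,232,.19);T("tape",353,367,.04)
T("nose",562,335,.05);T("rear",543,388,.06);T("butt",598,418,.05)
E
python3 - <<'E'
import cv2
a=cv2.imread('pics/t1.png');c=a[60:290,200:410]
cv2.imwrite('pics/t1c.png',cv2.resize(c,None,fx=2.6,fy=2.6,interpolation=cv2.INTER_CUBIC))
E
```

```text
mat [ 0.563 -0.179  0.004]
mat [ 0.575 -0.427  0.004]
mat [ 0.281 -0.443  0.004]
mat [ 0.27  -0.196  0.004]
label [ 0.692 -0.115  0.178]
seal [0.745 0.101 0.178]
boxfrontL bottom [0.714 0.165 0.14 ]
boxfrontR [ 0.626 -0.146  0.14 ]
ridgeFL [0.807 0.126 0.215]
hinge [0.685 0.01  0.14 ]
tip [0.61 0.02 0.16]
canTop [ 0.457 -0.105  0.19 ]
oil [ 0.677 -0.309  0.17 ]
glue [0.654 0.343 0.19 ]
tape [0.415 0.108 0.04 ]
nose [ 0.476 -0.31   0.05 ]
rear [ 0.371 -0.266  0.06 ]
butt [ 0.312 -0.374  0.05 ]
```

View pics/t1c.png

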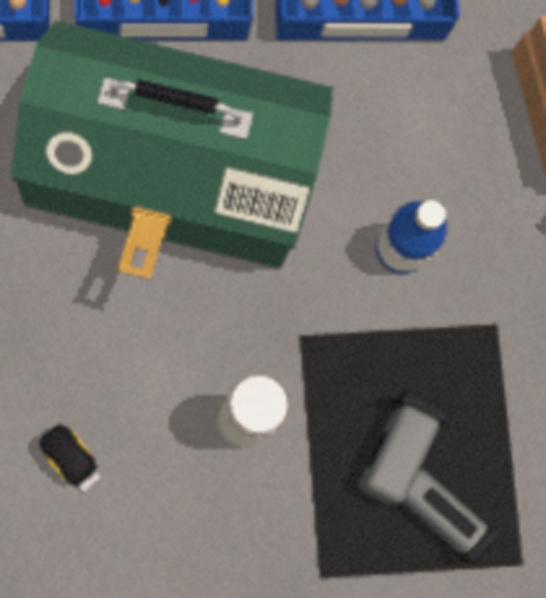

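Run:
```python
from h import *
from scipy.optimize import least_squares
k=arm.calibration("top")
c2p=lambda p:np.array([200+p[0]/2.6,60+p[1]/2.6])
s=np.array([66,75])/np.hypot(66,75)
lab=lambda ly,dy,du:[-.1+.066*38/75+du*s[0],ly+dy,.178+du*s[1]]
def feats(q):
    x,y,w,ly,sy,f=q
    r=lambda a,b:[-.105-a*np.sin(f),b,.132-a*np.cos(f)]
    P=[(lab(ly,.0475,.03),(225,168)),(lab(ly,-.0475,.03),(309,183)),(lab(ly,-.0475,-.03),(297,231)),(lab(ly,.0475,-.03),(216,212)),
     (lab(sy,0,0),(69,153)),(r(.092,.019),(122,269)),(r(.092,-.019),(152,276)),((.1,.17,.14),(57,22)),((.1,-.17,.14),(332,88)),((-.1,.17,.14),(14,180)),((-.1,-.17,.14),(297,247))]
    X=np.array([p[0] for p in P]);c,n=np.cos(w),np.sin(w)
    X=np.c_[x+c*X[:,0]-n*X[:,1],y+n*X[:,0]+c*X[:,1],X[:,2]]
    return X,np.array([c2p(p[1]) for p in P])
f=lambda q:(lambda A,B:(proj(k,A)-B).ravel())(*feats(q))
for f0 in(1.4,2.2):
    o=least_squares(f,[.77,0,-.2,-.1,.1,f0],loss="soft_l1");print(np.round(o.x,4),o.cost);print(np.round(o.fun.reshape(-1,2),1).tolist())
# scanner
def g(q):
    c,n=np.cos(q[2]),np.sin(q[2])
    P=[((.075,.03,.06),(402,392)),((.075,-.03,.06),(445,408)),((-.052,.025,.06),(367,487)),((-.052,-.025,.06),(398,502)),((-.05,-.135,.05),(480,541))]
    X=np.array([p[0] for p in P]);X=np.c_[q[0]+c*X[:,0]-n*X[:,1],q[1]+n*X[:,0]+c*X[:,1],X[:,2]]
    return (proj(k,X)-np.array([c2p(p[1]) for p in P])).ravel()
o=least_squares(g,[.43,-.29,-.4]);print("scanner",np.round(o.x,4),np.round(o.fun.reshape(-1,2),1).tolist())
```

```text
[ 0.7833 -0.0202 -0.2441 -0.1155  0.1087  2.1363] 2.464725874415775
[[0.4, -0.2], [0.1, 1.6], [-0.3, -0.0], [-0.3, -0.2], [-0.1, 0.3], [-0.4, -0.2], [0.8, 0.2], [-0.6, 0.0], [0.8, -0.4], [-0.7, -0.5], [0.4, -0.1]]
[ 0.7833 -0.0202 -0.2441 -0.1155  0.1087  2.1363] 2.464725874415792
[[0.4, -0.2], [0.1, 1.6], [-0.3, -0.0], [-0.3, -0.2], [-0.1, 0.3], [-0.4, -0.2], [0.8, 0.2], [-0.6, 0.0], [0.8, -0.4], [-0.7, -0.5], [0.4, -0.1]]
scanner [ 0.4111 -0.2847 -0.4507] [[-0.6, -1.7], [0.5, 0.4], [-2.1, -0.4], [0.8, 0.8], [1.4, 0.8]]
```

```bash
cat >> h.py <<'E'
BX,BY,BW=.7833,-.0202,-.2441
Rb=Ro.from_euler("z",BW).as_matrix()
def box(p): return np.array([BX,BY,0])+Rb@np.array(p,float)
def Rtool(t,w=BW):
    "tool y = -y of yaw frame w, z tilted t forward from down"
    R=Ro.from_euler("z",w).as_matrix();y=-R[:,1];z=R@[np.sin(t),0,-np.cos(t)];return np.c_[np.cross(y,z),y,z]
def rows(goals,ref=None):
    s=arm.sense()
    p0,R0=(s["position"],Ro.from_rotvec(s["tcp_rot"]).as_matrix()) if ref is None else ref
    for p,R in goals:
        d=R0.T@(np.array(p)-p0);r=Ro.from_matrix(R0.T@R).as_rotvec()
        print("dist %.0fmm ang %.0fdeg |"%(np.linalg.norm(d)*1e3,np.degrees(np.linalg.norm(r))),*np.round(d/.2,3),*np.round(r/2/np.pi,4),"ok" if abs(d).max()<=.2 else "FAR")
def hasp(f,off,r=.032,t=np.pi/4):
    d=np.array([-np.sin(f),0,-np.cos(f)]);n=np.array([-np.cos(f),0,np.sin(f)]);R=Rtool(t)
    o=off+.002+.011*abs((Rb.T@R[:,0])@n)
    return box(np.array([-.105,0,.132])+r*d+n*o)-.017*R[:,2],R
E
python3 - <<'E'
from h import *
print(arm.sense()["position"],hasp(2.2,.05)[0])
A=Rtool(0)
rows([([.25,-.45,.33],Rtool(0,-.1)),([.3,-.45,.33],Rtool(.3)),([.36,-.42,.33],Rtool(np.pi/4)),hasp(2.2,.05)])
E
```

```text
[ 0.17381936 -0.60033264  0.24831219] [0.68054332 0.00539326 0.21367986]
dist 187mm ang 22deg | 0.575 -0.616 -0.408 0.0 0.0 0.0608 ok
dist 213mm ang 35deg | 0.815 -0.547 -0.408 -0.0126 0.0466 0.0831 ok
dist 272mm ang 54deg | 1.145 -0.607 -0.408 -0.0329 0.1221 0.0793 FAR
dist 790mm ang 54deg | 3.276 -2.204 0.173 -0.0329 0.1221 0.0793 FAR
```

```bash
python3 -m inch '0.8 -0.6 -0.4 0 0 0.05 0; 0.8 -0.6 -0.4 0 0 0.05 0; 0.8 -0.6 -0.4 0 0 0.05 0; 0.8 -0.6 -0.4 0 0 0.05 0'
python3 - <<'E'
from h import *
print(arm.sense()["position"])
rows([([.44,-.2,.36],Rtool(.4)),([.5,-.1,.33],Rtool(.5)),hasp(2.2,.05)])
E
```

```text
time: 2.3
position: [0.2957, -0.4387, 0.3299]
tcp_rot: [3.14, -0.048, 0.002]
force: [0.2, -0.5, -0.7]
width: 0.147
grip_force: 0.0
[ 0.29568898 -0.4387362   0.3299015 ]
dist 281mm ang 26deg | 0.685 -1.215 -0.151 -0.0066 0.0632 0.0336 FAR
dist 396mm ang 31deg | 0.97 -1.724 -0.002 -0.0083 0.079 0.0333 FAR
dist 599mm ang 46deg | 1.855 -2.279 0.581 -0.0132 0.1243 0.0323 FAR
```

```bash
python3 -m inch '0.6 -1 -0.15 0 0.06 0.03 0; 0.6 -1 -0.15 0 0.06 0.03 0; 0.6 -1 -0.15 0 0.06 0.03 0; 0.6 -1 -0.15 0 0.06 0.03 0'
python3 - <<'E'
from h import *
print(arm.sense()["position"])
rows([([.55,-.05,.36],Rtool(.6)),([.6,0,.30],Rtool(.7)),hasp(2.2,.05)])
E
```

```text
time: 2.8
position: [0.4204, -0.2426, 0.3588]
tcp_rot: [3.06, -0.344, 0.588]
force: [0.5, -1.3, 0.0]
width: 0.0
grip_force: 0.0
[ 0.42044369 -0.24263214  0.35878903]
dist 232mm ang 13deg | 0.383 -1.08 0.186 -0.007 0.0357 0.0011 FAR
dist 308mm ang 19deg | 0.446 -1.367 0.544 -0.007 0.0516 0.0008 FAR
dist 388mm ang 24deg | 0.647 -1.465 1.091 -0.0071 0.0652 0.0005 FAR
```

```bash
python3 -m inch '0.38 -1 0.18 -0.007 0.065 0 0; 0.38 -1 0.18 -0.007 0.065 0 0; 0.38 -1 0.18 -0.007 0.065 0 0; 0.38 -1 0.18 -0.007 0.065 0 0; 0.38 -1 0.18 -0.007 0.065 0 0'
python3 - <<'E'
from h import *
print(arm.sense()["position"])
rows([([.6,0,.30],Rtool(np.pi/4)),hasp(2.2,.05)])
E
```

```text
time: 3.42
position: [0.546, -0.0659, 0.36]
tcp_rot: [2.801, -0.337, 1.158]
force: [-0.4, -1.5, 0.4]
width: 0.0
grip_force: 0.0
[ 0.54596499 -0.06589919  0.35996449]
dist 104mm ang 0deg | -0.081 -0.385 0.342 -0.0004 0.0002 0.0006 ok
dist 211mm ang 0deg | -0.113 -0.507 0.919 -0.0004 0.0002 0.0006 ok
```

Approach above the strap, take a wrist picture to check the pin line.

```bash
python3 -m inch '-0.08 -0.43 0.35 0 0 0 0; -0.08 -0.51 0.35 0 0 0 0;-0.11 -0.51 0.7 0 0 0 0; -0.11 -0.51 0.7 0 0 0 0; -0.11 -0.51 0.7 0 0 0 0'
python3 - <<'E'
from h import *
s=arm.sense();print(s["position"])
k=arm.calibration("wrist");a=arm.snapshot("wrist")
def r(f,a,b):return box([-.105-a*np.sin(f),b,.132-a*np.cos(f)])
for f in(2.14,):
  P=[r(f,0,.019),r(f,0,-.019),r(f,.092,-.019),r(f,.092,.019)]
  cv2.polylines(a,[proj(k,P).astype(np.int32).reshape(-1,1,2)],True,(255,0,0))
P=[box([-.0666+q*.0198,-.1155+w*.0475,.178+q*.0225]) for q,w in((1,1),(1,-1),(-1,-1),(-1,1))]
cv2.polylines(a,[proj(k,P).astype(np.int32).reshape(-1,1,2)],True,(255,0,0))
cv2.imwrite("pics/w1.png",cv2.resize(a[:,:,::-1],(800,600)))
rows([hasp(f,o) for f,o in((2.14,.005),(1.9,0),(1.57,0),(1.2,0),(.8,0),(.4,0),(.2,0),(0,0),(0,-.003))])
E
```

```text
time: 4.05
position: [0.6588, -0.0052, 0.2684]
tcp_rot: [2.867, -0.311, 1.091]
force: [-1.3, -0.5, -0.6]
width: -0.003
grip_force: 0.0
[ 0.65881258 -0.0051644   0.26844144]
dist 95mm ang 4deg | -0.343 -0.073 0.32 -0.0057 0.0094 0.0021 ok
dist 107mm ang 4deg | -0.413 -0.073 0.329 -0.0057 0.0094 0.0021 ok
dist 119mm ang 4deg | -0.473 -0.073 0.355 -0.0057 0.0094 0.0021 ok
dist 134mm ang 4deg | -0.524 -0.072 0.412 -0.0057 0.0094 0.0021 ok
dist 148mm ang 4deg | -0.546 -0.069 0.494 -0.0057 0.0094 0.0021 ok
dist 154mm ang 4deg | -0.543 -0.068 0.539 -0.0057 0.0094 0.0021 ok
dist 156mm ang 4deg | -0.538 -0.067 0.562 -0.0057 0.0094 0.0021 ok
dist 158mm ang 4deg | -0.528 -0.066 0.585 -0.0057 0.0094 0.0021 ok
dist 158mm ang 4deg | -0.517 -0.065 0.595 -0.0057 0.0094 0.0021 ok
```

View pics/w1.png

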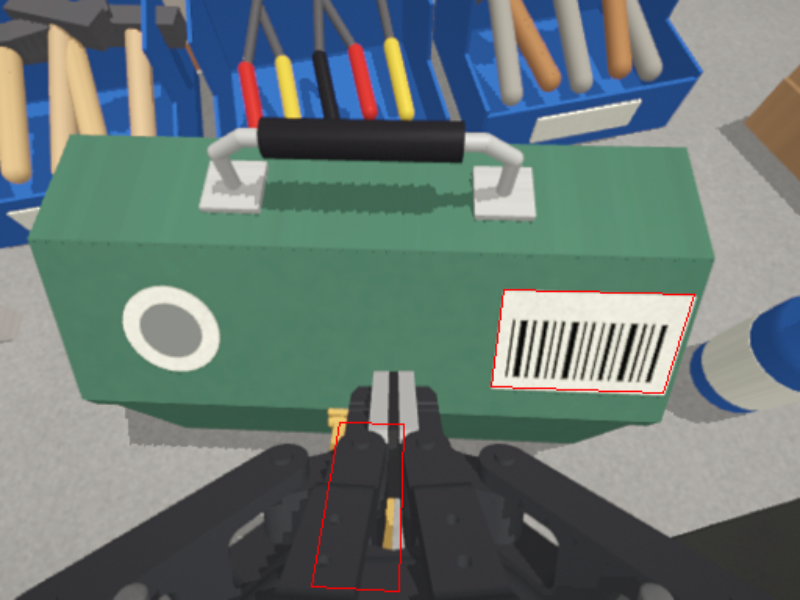

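The overlay matches the label, spanning (492-695, 290-392). The hinge shows at (338,430) and the strap is hidden behind the fingers, so the pose is good. I'll descend to just above the strap and let the arm settle.

```bash
python3 -m inch '-0.3 -0.07 0.3 -0.006 0.009 0.002 0; -0.3 -0.07 0.3 -0.006 0.009 0.002 0; -0.3 -0.07 0.3 -0.006 0.009 0.002 0; -0.3 -0.07 0.3 -0.006 0.009 0.002 0; -0.3 -0.07 0.3 -0.006 0.009 0.002 0; -0.3 -0.07 0.3 -0.006 0.009 0.002 0'
python3 - <<'E'
from h import *
s=arm.sense();print(s["position"],s["force"])
rows([hasp(f,o) for f,o in((2.14,.005),(1.9,0),(1.57,0),(1.2,0),(.8,0),(.4,0),(.2,0),(0,0),(0,-.003))])
E
```

```text
time: 4.85
position: [0.6724, -0.0137, 0.2269]
tcp_rot: [2.901, -0.308, 1.059]
force: [-0.2, -0.1, 0.8]
width: 0.002
grip_force: 0.0
[ 0.67237843 -0.01366356  0.2268577 ] [-0.22095426 -0.14801273  0.76364753]
dist 60mm ang 6deg | -0.258 -0.1 0.119 -0.0086 0.0142 0.0017 ok
dist 73mm ang 6deg | -0.326 -0.1 0.131 -0.0086 0.0142 0.0017 ok
dist 86mm ang 6deg | -0.386 -0.099 0.158 -0.0086 0.0142 0.0017 ok
dist 99mm ang 6deg | -0.436 -0.097 0.216 -0.0086 0.0142 0.0017 ok
dist 110mm ang 6deg | -0.455 -0.093 0.299 -0.0086 0.0142 0.0017 ok
dist 115mm ang 6deg | -0.451 -0.09 0.344 -0.0086 0.0142 0.0017 ok
dist 117mm ang 6deg | -0.444 -0.089 0.366 -0.0086 0.0142 0.0017 ok
dist 118mm ang 6deg | -0.434 -0.087 0.389 -0.0086 0.0142 0.0017 ok
dist 118mm ang 6deg | -0.423 -0.087 0.399 -0.0086 0.0142 0.0017 ok
```

Run:
```python
from h import *
s=arm.sense();print(np.round(s["joints"],3),np.round(s["dq"],3));R=Ro.from_rotvec(s["tcp_rot"]).as_matrix();print(R.round(3),Rtool(np.pi/4).round(3))
```

```text
[ 0.007  0.363  1.982 -0.795  0.151  2.541] [-0.002  0.003  0.001  0.    -0.003  0.001]
[[ 0.747 -0.198  0.634]
 [-0.173 -0.98  -0.103]
 [ 0.641 -0.032 -0.766]] [[ 0.686 -0.242  0.686]
 [-0.171 -0.97  -0.171]
 [ 0.707 -0.    -0.707]]
```

The tilt drove joints 5 and 6 to their limits, so I'll use a smaller tilt of 0.3 rad.

```bash
sed -i 's#t=np.pi/4#t=.3#' h.py
python3 - <<'E'
from h import *
rows([hasp(2.14,.04),hasp(2.14,.015)])
E
```

```text
dist 28mm ang 23deg | -0.062 -0.099 0.076 -0.008 -0.063 0.0038 ok
dist 47mm ang 23deg | -0.181 -0.099 0.114 -0.008 -0.063 0.0038 ok
```

```bash
python3 -m inch '-0.06 -0.1 0.07 -0.008 -0.063 0.004 0; -0.06 -0.1 0.07 -0.008 -0.063 0.004 0; -0.06 -0.1 0.07 -0.008 -0.063 0.004 0; -0.06 -0.1 0.07 -0.008 -0.063 0.004 0; -0.06 -0.1 0.07 -0.008 -0.063 0.004 0'
python3 - <<'E'
from h import *
s=arm.sense();print(s["position"],s["force"],s["joints"].round(3))
rows([hasp(f,o) for f,o in((2.14,.04),(2.14,.005),(1.9,0),(1.57,0),(1.2,0),(.8,0),(.4,0),(.2,0),(0,0),(0,-.003),(0,.04))])
E
```

```text
time: 5.48
position: [0.6753, 0.0061, 0.2077]
tcp_rot: [3.047, -0.377, 0.461]
force: [-0.5, 0.2, -0.3]
width: 0.0
grip_force: 0.0
[0.67532781 0.00605053 0.2077271 ] [-0.50531826  0.1595619  -0.29083378] [ 0.025  0.444  1.738 -0.128  0.673  1.931]
dist 1mm ang 0deg | 0.007 -0.003 0.001 0.0002 -0.0001 -0.0003 ok
dist 34mm ang 0deg | -0.127 -0.003 0.114 0.0002 -0.0001 -0.0003 ok
dist 49mm ang 0deg | -0.187 -0.003 0.157 0.0002 -0.0001 -0.0003 ok
dist 62mm ang 0deg | -0.228 -0.003 0.213 0.0002 -0.0001 -0.0003 ok
dist 75mm ang 0deg | -0.243 -0.003 0.283 0.0002 -0.0001 -0.0003 ok
dist 81mm ang 0deg | -0.241 -0.003 0.327 0.0002 -0.0001 -0.0003 ok
dist 87mm ang 0deg | -0.226 -0.003 0.375 0.0002 -0.0001 -0.0003 ok
dist 90mm ang 0deg | -0.211 -0.003 0.398 0.0002 -0.0001 -0.0003 ok
dist 92mm ang 0deg | -0.19 -0.003 0.42 0.0002 -0.0001 -0.0003 ok
dist 92mm ang 0deg | -0.176 -0.003 0.424 0.0002 -0.0001 -0.0003 ok
dist 105mm ang 0deg | -0.381 -0.003 0.361 0.0002 -0.0001 -0.0003 ok
```

```bash
python3 -m inch '-0.06 0 0.06 0 0 0 0; -0.127 0 0.114 0 0 0 0; -0.16 0 0.135 0 0 0 0; -0.187 0 0.157 0 0 0 0; -0.21 0 0.185 0 0 0 0; -0.228 0 0.213 0 0 0 0; -0.24 0 0.25 0 0 0 0; -0.243 0 0.283 0 0 0 0; -0.243 0 0.31 0 0 0 0; -0.241 0 0.327 0 0 0 0; -0.234 0 0.35 0 0 0 0; -0.226 0 0.375 0 0 0 0; -0.211 0 0.398 0 0 0 0; -0.19 0 0.42 0 0 0 0; -0.185 0 0.42 0 0 0 0; -0.18 0 0.423 0 0 0 0; -0.18 0 0.423 0 0 0 0'
python3 - <<'E'
from h import *
s=arm.sense();print(s["position"],s["force"])
rows([hasp(0,0),hasp(0,-.003)])
E
```

```text
time: 7.6
position: [0.6665, 0.0087, 0.1165]
tcp_rot: [3.048, -0.377, 0.458]
force: [-1.9, 0.9, -2.0]
width: 0.0
grip_force: 1.0
[0.66650759 0.00868344 0.11653438] [-1.90656355  0.94894649 -1.97304033]
dist 2mm ang 0deg | -0.011 -0.001 -0.002 0.0001 0.0003 -0.0003 ok
dist 1mm ang 0deg | 0.003 -0.001 0.003 0.0001 0.0003 -0.0003 ok
```

```bash
python3 -m inch '0.01 0 0.003 0 0 0 0; 0.01 0 0.003 0 0 0 0; 0.014 0 0.004 0 0 0 0;0.014 0 0.004 0 0 0 0'
python3 - <<'E'
from h import *
s=arm.sense();print(Rb.T@s["force"],Rb.T@(s["position"]-[BX,BY,0]))
E
python3 -m inch '0.01 0 0.003 0 0 0 0; 0.01 0 0.003 0 0 0 0; 0.014 0 0.004 0 0 0 0;0.014 0 0.004 0 0 0 0'
python3 - <<'E'
from h import *
s=arm.sense();print(Rb.T@s["force"],Rb.T@(s["position"]-[BX,BY,0]))
E
```

```text
time: 8.1
position: [0.6673, 0.0084, 0.1163]
tcp_rot: [3.049, -0.377, 0.452]
force: [-11.4, 4.8, 4.8]
width: -0.004
grip_force: 5.9
[-12.25021743   1.94029635   4.80866263] [-0.11944641 -0.00022588  0.11629703]
time: 8.6
position: [0.6677, 0.0083, 0.1161]
tcp_rot: [3.049, -0.377, 0.444]
force: [-23.1, 7.9, 15.5]
width: -0.0
grip_force: 12.1
[-24.37481019   2.10685185  15.4875655 ] [-0.11905185 -0.00030678  0.1161075 ]
```

```bash
python3 -m inch '-0.15 0 -0.05 0 0 0 0; -0.3 0 -0.1 0 0 0 0; -0.4 0 -0.2 0 0 0 0; -0.4 0 -0.6 0 0 0 0; -0.4 0 -0.9 0 0 0 0; -0.4 0 -0.9 0 0 0 0;-0.4 0 -0.9 0 0 0 0;-0.4 0 -0.9 0 0 0 0;-0.4 0 -0.9 0 0 0 0'
cat >> h.py <<'E'
def fk(q,P):
    a1,H,L1,e,L2,Lt,c=P;M=lambda ax,an:Ro.from_euler(ax,an).as_matrix()
    A=M("z",q[0]);p=A@[a1,0,H];A=A@M("y",q[1]);p=p+A@[0,0,L1];A=A@M("y",q[2]);p=p+A@[e,0,L2]
    A=A@M("z",q[3])@M("y",q[4]);p=p+A@[0,0,Lt];return p,A@M("z",q[5]+c)
E
python3 - <<'E'
from h import *
from scipy.optimize import least_squares
s=arm.sense();print(s["position"],s["force"])
D=[([-1.30798378e+00,4.23113662e-01,1.62989576,-5.56626593e-05,1.08858358,-1.90081741e-02],[.17381936,-.60033264,.24831219],[3.11044363,.441258787,-7.7e-5]),
([.007,.363,1.982,-.795,.151,2.541],[.67237843,-.01366356,.2268577],[2.901,-.308,1.059]),
([.025,.444,1.738,-.128,.673,1.931],[.67532781,.00605053,.2077271],[3.047,-.377,.461]),(s["joints"],s["position"],s["tcp_rot"])]
def f(P):
    o=[]
    for q,p,r in D:
        a,A=fk(q,P);o+=[*((a-p)*3),*(Ro.from_matrix(A.T@Ro.from_rotvec(r).as_matrix()).as_rotvec())]
    return o
o=least_squares(f,[0,.4,.45,0,.45,.2,3.14/2]);print(o.cost,np.round(o.x,4).tolist(),np.round(o.fun,3))
a=arm.snapshot("wrist");cv2.imwrite("pics/w2.png",a[:,:,::-1])
E
```

```text
time: 9.72
position: [0.5466, 0.0385, 0.2636]
tcp_rot: [3.048, -0.377, 0.455]
force: [-0.7, 0.3, -0.1]
width: 0.002
grip_force: 0.0
[0.54656851 0.03853976 0.26358949] [-0.73664374  0.33663963 -0.11756676]
0.0009798598150567838 [0.1312, 0.0314, 0.5348, -0.0453, 0.2873, 0.1812, 1.5704] [-0.033 -0.013 -0.011  0.    -0.     0.     0.002 -0.003 -0.008 -0.
  0.    -0.001 -0.004 -0.011  0.018 -0.    -0.001  0.    -0.001 -0.005
  0.001  0.    -0.     0.   ]
```

View pics/w2.png

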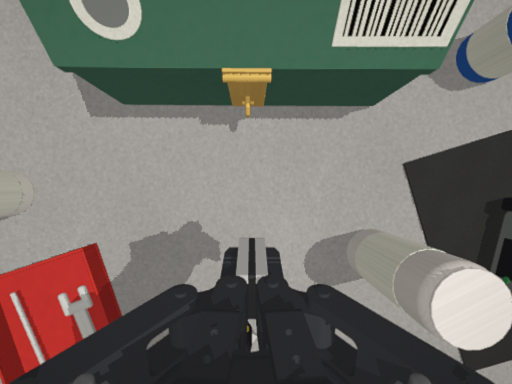

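The strap hangs flat with the staple poking through it at (248,100), so the hasp is closed. Next I'll refine the kinematics and plan the scan.

```bash
sed -i '/^def fk/,$d' h.py
cat >> h.py <<'E'
def fk(q,P):
    a1,H,L1,e,L2,Lt,d=P;M=lambda ax,an:Ro.from_euler(ax,an).as_matrix()
    A=M("z",q[0]);p=A@[a1,d,H];A=A@M("y",q[1]);p=p+A@[0,0,L1];A=A@M("y",q[2]);p=p+A@[e,0,L2]
    A=A@M("z",q[3])@M("y",q[4]);p=p+A@[0,0,Lt];return p,A@M("z",q[5]+np.pi/2)
E
python3 - <<'E'
from h import *
from scipy.optimize import least_squares
s=arm.sense()
D=[([-1.30798378e+00,4.23113662e-01,1.62989576,-5.56626593e-05,1.08858358,-1.90081741e-02],[.17381936,-.60033264,.24831219],[3.11044363,.441258787,-7.7e-5]),
([.007,.363,1.982,-.795,.151,2.541],[.67237843,-.01366356,.2268577],[2.901,-.308,1.059]),
([.025,.444,1.738,-.128,.673,1.931],[.67532781,.00605053,.2077271],[3.047,-.377,.461]),(s["joints"],s["position"],s["tcp_rot"])]
print(s["joints"].round(3))
for fix in (0,1):
  def f(P):
    o=[]
    P=np.array(P)
    if fix: P[0]=0;P[3]=0
    for q,p,r in D: o+=[*(fk(q,P)[0]-p)]
    return o
  o=least_squares(f,[0,.4,.45,0,.45,.2,0]);print(o.cost,np.round(o.x,4).tolist(),np.round(o.fun,4))
E
```

```text
[ 0.1    0.19   1.96  -0.152  0.718  2.018]
1.0109060645393772e-07 [0.0004, 0.3139, 0.5625, 0.0783, 0.485, 0.2843, 0.0119] [ 0.      0.0001 -0.0001 -0.0001 -0.0002 -0.0001  0.0002  0.0002  0.0002
  0.      0.     -0.0001]
4.978049284011974e-05 [0.0, 0.1943, 0.5644, -0.7394, 0.441, 0.2528, 0.0097] [-0.0028  0.0017  0.0033  0.0036  0.0009 -0.007   0.0006  0.0004  0.0018
 -0.0027  0.0006  0.0019]
```

```bash
cat >> h.py <<'E'
from scipy.optimize import least_squares
KP=[.0004,.3139,.5625,.0783,.485,.2843,.0119]
LO=np.array([-3,-.9,.09,-1.31,.11,-2.54]);HI=np.array([3,2.11,2.58,4.45,2.69,2.54])
def ik(p,R):
    best=None
    for s6 in(-1.5,0,1.5):
      for s4 in(-.5,.5,2.5):
        f=lambda q:(lambda a,A:[*(a-p)*5,*Ro.from_matrix(A.T@R).as_rotvec()])(*fk(q,KP))
        o=least_squares(f,[np.arctan2(p[1],p[0]),.4,1.6,s4,1,s6],bounds=(LO+.02,HI-.02))
        if o.cost<1e-6:
            m=np.minimum(o.x-LO,HI-o.x).min()
            if best is None or m>best[1]: best=(o.x,m)
    return best
al=.722
LABEL=box([-.0666,-.1155,.178]);N=Rb@np.array([-np.cos(al),0,np.sin(al)])
def scan(rho,dist=.1,pitch=0):
    "scanner rotation & origin-mid for scan"
    R=Ro.from_euler("z",BW).as_matrix()@Ro.from_euler("y",al-pitch).as_matrix()@Ro.from_euler("x",rho).as_matrix()
    nose=LABEL-R[:,0]*dist
    return nose-.076*R[:,0],R          # scanner_mid
def tool_in(a,flip,gx,gz):
    "tool pose in scanner_mid frame; grasp point gx, gz(from mid)"
    y=np.array([0,-1,0])*flip;z=np.array([np.sin(a),0,-np.cos(a)]);R=np.c_[np.cross(y,z),y,z]
    return np.array([gx,0,gz])+.002*z,R
E
python3 - <<'E'
from h import *
S0=np.array([.411,-.285,.037]);RS0=Ro.from_euler("z",-.4507).as_matrix()
print(LABEL,N)
for a in(0,.2,.35):
 for fl in(1,-1):
  tp,tR=tool_in(a,fl,.03,.005)
  g=ik(S0+RS0@tp,RS0@tR)
  print("grasp",a,fl,None if g is None else (g[0].round(2),round(g[1],2)))
  for rho in(-1,-.6,-.3,0,.3,.6,1.):
   for pi in (0,.12):
    m,R=scan(rho,.1,pi);b=ik(m+R@tp,R@tR)
    if b: print("   ",rho,pi,b[0].round(2),round(b[1],2),(m+R@tp).round(3))
E
```

```text
[ 0.69075994 -0.11617993  0.178     ] [-0.72823749  0.18137965  0.66088696]
grasp 0 1 (array([-0.62,  0.62,  1.94, -0.  ,  0.59,  1.4 ]), np.float64(0.48))
    -1 0 [ 0.14  0.76  1.39 -0.75  1.9   1.66] 0.56 [ 0.586 -0.088  0.276]
    -1 0.12 [ 0.16  0.73  1.45 -0.74  1.82  1.79] 0.57 [ 0.575 -0.085  0.262]
    -0.6 0 [ 0.02  0.73  1.3  -0.44  1.91  1.63] 0.78 [ 0.586 -0.088  0.276]
    -0.6 0.12 [ 0.03  0.68  1.38 -0.44  1.79  1.72] 0.82 [ 0.576 -0.086  0.263]
    -0.3 0 [-0.08  0.71  1.26 -0.2   1.92  1.63] 0.77 [ 0.586 -0.089  0.277]
    -0.3 0.12 [-0.07  0.65  1.36 -0.2   1.77  1.67] 0.87 [ 0.576 -0.087  0.263]
    0 0 [-0.19  0.7   1.26  0.04  1.9   1.62] 0.79 [ 0.586 -0.09   0.277]
    0 0.12 [-0.19  0.63  1.36  0.03  1.75  1.62] 0.92 [ 0.576 -0.088  0.263]
    0.3 0 [-0.3   0.69  1.3   0.28  1.88  1.61] 0.81 [ 0.586 -0.091  0.277]
    0.3 0.12 [-0.3   0.63  1.39  0.27  1.73  1.57] 0.96 [ 0.575 -0.088  0.263]
    0.6 0 [-0.4   0.69  1.36  0.51  1.84  1.59] 0.85 [ 0.586 -0.092  0.276]
    0.6 0.12 [-0.41  0.64  1.45  0.51  1.72  1.49] 0.97 [ 0.575 -0.089  0.263]
    1.0 0 [-0.53
[... 5131 characters left out ...]
.276]
    -0.3 0.12 [-0.06  0.48  1.55 -0.24  1.4  -1.45] 1.03 [ 0.576 -0.087  0.263]
    0 0 [-0.18  0.52  1.45  0.02  1.54 -1.51] 1.03 [ 0.587 -0.09   0.276]
    0 0.12 [-0.18  0.46  1.56  0.02  1.38 -1.51] 1.02 [ 0.576 -0.088  0.263]
    0.3 0 [-0.3   0.52  1.48  0.26  1.52 -1.53] 1.01 [ 0.587 -0.091  0.276]
    0.3 0.12 [-0.3   0.46  1.59  0.27  1.36 -1.58] 0.96 [ 0.576 -0.089  0.263]
    0.6 0 [-0.41  0.52  1.54  0.5   1.49 -1.56] 0.98 [ 0.586 -0.092  0.276]
    0.6 0.12 [-0.42  0.47  1.64  0.53  1.35 -1.66] 0.88 [ 0.576 -0.089  0.262]
    1.0 0 [-0.54  0.54  1.66  0.83  1.46 -1.64] 0.9 [ 0.585 -0.093  0.275]
    1.0 0.12 [-0.55  0.52  1.73  0.87  1.37 -1.79] 0.75 [ 0.575 -0.09   0.262]
```

```bash
cat >> h.py <<'E'
def grasp(S,w,h=0,a=0): # S=(x,y) of scanner origin
    R=Ro.from_euler("z",w).as_matrix();tp,tR=tool_in(a,1,.03,0);return np.array([S[0],S[1],.037+h])+R@tp,R@tR
E
python3 - <<'E'
from h import *
g=grasp((.411,-.285),-.4507,.26);print(g[0]);rows([((np.array(g[0])+arm.sense()["position"])/2,Rtool(0,-.35)),g])
E
```

```text
[ 0.43800427 -0.29806787  0.295     ]
dist 178mm ang 18deg | -0.033 0.882 -0.091 -0.0023 -0.0472 0.0165 ok
dist 355mm ang 21deg | -0.067 1.765 -0.182 -0.0047 -0.047 0.0324 FAR
```

```bash
python3 -m inch '-0.04 0.5 -0.25 -0.003 -0.047 0.02 30; -0.04 0.99 -0.25 -0.004 -0.047 0.03 40; -0.04 0.99 -0.25 -0.004 -0.047 0.03 60; -0.04 0.99 -0.25 -0.004 -0.047 0.03 85; -0.04 0.99 -0.25 -0.004 -0.047 0.03 85; -0.04 0.99 -0.25 -0.004 -0.047 0.03 85'
python3 - <<'E'
from h import *
print(arm.sense()["position"]);rows([grasp((.411,-.285),-.4507,.26)])
E
```

```text
time: 10.52
position: [0.4772, -0.1473, 0.3101]
tcp_rot: [-3.064, 0.677, -0.003]
force: [0.6, 0.1, -0.1]
width: 0.996
grip_force: 0.0
[ 0.47716728 -0.14730662  0.31008951]
dist 156mm ang 1deg | 0.14 0.766 0.073 -0.0006 -0.0002 0.0025 ok
```

```bash
python3 -m inch '0.14 0.76 0.07 0 0 0.002 85; 0.14 0.76 0.07 0 0 0.002 85; 0.14 0.76 0.07 0 0 0.002 85; 0.14 0.76 0.07 0 0 0.002 85; 0.14 0.76 0.07 0 0 0.002 85'
python3 - <<'E'
from h import *
s=arm.sense();print(s["position"]);k=arm.calibration("wrist");a=arm.snapshot("wrist")
R=Ro.from_euler("z",-.4507).as_matrix()
P=[np.array([.411,-.285,.004])+R@np.array(p) for p in((.075,.03,.033),(.075,-.03,.033),(-.052,-.025,.066),(-.052,.025,.066))]
cv2.polylines(a,[proj(k,P).astype(np.int32).reshape(-1,1,2)],True,(255,0,0))
P=[np.array([.411,-.285,.004])+R@np.array(p) for p in((.005,.025,.066),(.057,.025,.066),(.057,-.025,.066),(.005,-.025,.066),(-.05,-.135,.033))]
cv2.polylines(a,[proj(k,P).astype(np.int32).reshape(-1,1,2)],True,(0,255,0))
cv2.imwrite("pics/w3.png",cv2.resize(a[:,:,::-1],(800,600)))
E
```

```text
time: 11.15
position: [0.4389, -0.2962, 0.2959]
tcp_rot: [-3.06, 0.695, -0.004]
force: [0.2, -0.1, 0.0]
width: 0.991
grip_force: 0.0
[ 0.43894905 -0.29621009  0.29593498]
```

View pics/w3.png

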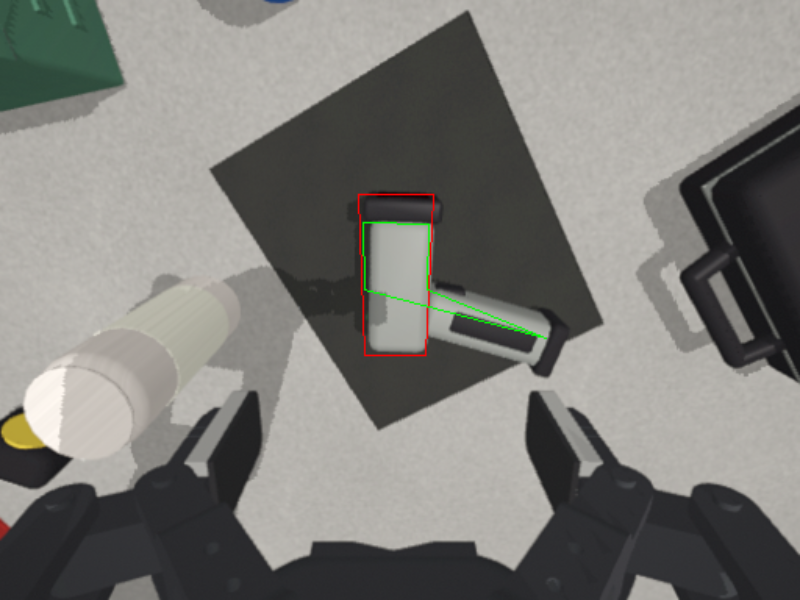

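The overlay fits: the head spans (369-430, 222-352), the hood is at (400,205) and the butt at (550,340). The scanner is about 2 mm further right than estimated. Descending now.

Run:
```python
from h import *
rows([grasp((.410,-.287),-.4507,.1),grasp((.410,-.287),-.4507,0)])
```

```text
dist 161mm ang 0deg | -0.002 0.026 0.805 -0.0007 -0.0003 0.0007 ok
dist 261mm ang 0deg | -0.003 0.028 1.305 -0.0007 -0.0003 0.0007 FAR
```

```bash
python3 -m inch '0 0.026 0.8 -0.0007 0 0.0007 85; 0 0.026 0.8 -0.0007 0 0.0007 85; 0 0.026 0.8 -0.0007 0 0.0007 85; 0 0.026 0.8 -0.0007 0 0.0007 85; 0 0.026 0.8 -0.0007 0 0.0007 85'
python3 - <<'E'
from h import *
print(arm.sense()["position"],arm.sense()["force"])
rows([grasp((.410,-.287),-.4507,0)])
E
```

```text
time: 11.82
position: [0.4381, -0.3016, 0.1377]
tcp_rot: [3.06, -0.702, 0.007]
force: [0.5, -0.1, 1.2]
width: 0.997
grip_force: 0.0
[ 0.43808998 -0.30163477  0.13768192] [ 0.53730266 -0.07833551  1.24333098]
dist 103mm ang 0deg | -0.011 -0.005 0.513 0.0001 -0.0007 -0.0 ok
```

```bash
python3 -m inch '0 0 0.2 0 0 0 85; 0 0 0.4 0 0 0 85; -0.005 0 0.5 0 0 0 85; -0.005 0 0.5 0 0 0 85; -0.005 0 0.5 0 0 0 85; -0.005 0 0.5 0 0 0 70; -0.005 0 0.5 0 0 0 60; -0.005 0 0.5 0 0 0 40;-0.005 0 0.5 0 0 0 40;-0.005 0 0.5 0 0 0 40;-0.005 0 0.5 0 0 0 40'
```

```text
time: 13.2
position: [0.4366, -0.3017, 0.0372]
tcp_rot: [3.06, -0.705, 0.005]
force: [-0.5, 1.5, 7.4]
width: 0.579
grip_force: 61.2
```

```bash
python3 -m inch '0 0 -0.05 0 0 0 40; 0 0 -0.15 0 0 0 40; 0 0 -0.3 0 0 0 40; 0 0 -0.6 0 0 0 40; 0 0 -1 0 0 0 40; 0 0 -1 0 0 0 40; 0 0 -1 0 0 0 40; 0 0 -1 0 0 0 40; 0 0 -1 0 0 0 40'
cat >> h.py <<'E'
def scant(rho=0,dist=.1,pitch=0,tp=None):
    m,R=scan(rho,dist,pitch);p,tR=tool_in(0,1,.03,0);return m+R@p,R@tR
E
python3 - <<'E'
from h import *
s=arm.sense();print(s["position"],s["force"],s["width"]);print(scant(0,.2)[0],scant()[0])
rows([([.45,-.25,.33],Rtool(-.3,-.35)),scant(0,.2),scant()])
E
```

```text
time: 14.32
position: [0.4349, -0.3006, 0.2346]
tcp_rot: [-3.062, 0.704, 0.001]
force: [-0.9, 0.2, -3.4]
width: 0.582
grip_force: 63.4
[ 0.43494962 -0.30059937  0.23463059] [-0.90011629  0.22131485 -3.40363446] 0.581624571146526
[ 0.51033093 -0.07124109  0.33907722] [ 0.58315468 -0.08937905  0.27298853]
dist 109mm ang 18deg | -0.043 -0.26 -0.477 -0.0024 -0.0476 -0.0161 ok
dist 263mm ang 43deg | -0.162 -1.196 -0.522 -0.012 -0.1144 -0.0317 FAR
dist 261mm ang 43deg | 0.205 -1.274 -0.192 -0.012 -0.1144 -0.0317 FAR
```

```bash
python3 -m inch '0 -0.1 -0.3 0 0 0 40; -0.05 -0.3 -0.5 -0.003 -0.04 -0.01 40; -0.1 -0.6 -0.6 -0.006 -0.07 -0.02 40; -0.13 -0.8 -0.6 -0.012 -0.1 -0.03 40; -0.15 -0.98 -0.56 -0.012 -0.114 -0.0317 40; -0.15 -0.98 -0.56 -0.012 -0.114 -0.0317 40; -0.15 -0.98 -0.56 -0.012 -0.114 -0.0317 40; -0.15 -0.98 -0.56 -0.012 -0.114 -0.0317 40; -0.15 -0.98 -0.56 -0.012 -0.114 -0.0317 40'
python3 - <<'E'
from h import *
s=arm.sense();print(s["force"],s["width"],s["joints"].round(2))
rows([scant(0,.2),scant()])
E
```

```text
time: 15.45
position: [0.4938, -0.1123, 0.3492]
tcp_rot: [-2.846, 0.352, 1.062]
force: [0.6, 0.0, -3.4]
width: 0.58
grip_force: 64.7
[ 0.59059079  0.04000356 -3.41468116] 0.5796666781746982 [-0.25  0.49  1.44 -0.    1.92  1.57]
dist 45mm ang 0deg | 0.056 -0.219 0.018 0.0001 -0.0013 -0.0003 ok
dist 120mm ang 0deg | 0.556 -0.22 0.022 0.0001 -0.0013 -0.0003 ok
```

```bash
python3 -m inch '0.06 -0.22 0.02 0 -0.0013 0 40; 0.06 -0.22 0.02 0 -0.0013 0 40; 0.06 -0.22 0.02 0 -0.0013 0 40; 0.06 -0.22 0.02 0 -0.0013 0 40'
python3 - <<'E'
from h import *
s=arm.sense();k=arm.calibration("wrist");a=arm.snapshot("wrist")
rows([scant(0,.2),scant()])
tp,tR=tool_in(0,1,.03,0);Rt=Ro.from_rotvec(s["tcp_rot"]).as_matrix();Rs=Rt@tR.T;m=s["position"]-Rs@tp
q=[(.075,.03,0),(.075,-.03,0),(-.052,-.025,.033),(-.052,.025,.033)]
cv2.polylines(a,[proj(k,[m+Rs@np.array(p) for p in q]).astype(np.int32).reshape(-1,1,2)],True,(255,0,0))
q=[(.005,.025,.033),(.057,.025,.033),(.057,-.025,.033),(.005,-.025,.033),(-.05,-.135,0)]
cv2.polylines(a,[proj(k,[m+Rs@np.array(p) for p in q]).astype(np.int32).reshape(-1,1,2)],True,(0,255,0))
P=[box([-.0666+q*.0198,-.1155+w*.0475,.178+q*.0225]) for q,w in((1,1),(1,-1),(-1,-1),(-1,1))]
cv2.polylines(a,[proj(k,P).astype(np.int32).reshape(-1,1,2)],True,(255,0,0))
b=arm.snapshot("scene")
cv2.imwrite("pics/w4.png",np.hstack([cv2.resize(a,(400,300)),cv2.resize(b[100:292,120:376],(400,300))])[:,:,::-1])
E
```

```text
time: 15.95
position: [0.5108, -0.0712, 0.3377]
tcp_rot: [-2.84, 0.35, 1.075]
force: [-1.1, 0.6, -3.1]
width: 0.578
grip_force: 64.7
dist 2mm ang 0deg | -0.007 0.001 -0.004 0.0001 0.0003 -0.0003 ok
dist 99mm ang 0deg | 0.493 -0.0 -0.005 0.0001 0.0003 -0.0003 ok
```

View pics/w4.png

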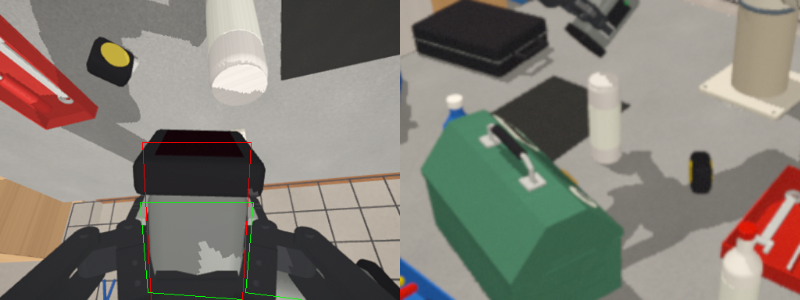

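The window centre shows at (200,143) in the left half, which is where the no-slip model puts it. I'll close in along the label normal and hold.

```bash
python3 -m inch '0.1 0 0 0 0 0 40; 0.2 0 0 0 0 0 40; 0.3 0 0 0 0 0 40; 0.4 0 0 0 0 0 40; 0.46 0 -0.004 0 0 0 40; 0.49 0 -0.004 0 0 0 40; 0.49 0 -0.004 0 0 0 40'
python3 - <<'E'
from h import *
s=arm.sense();rows([scant()]);tp,tR=tool_in(0,1,.03,0);Rs=Ro.from_rotvec(s["tcp_rot"]).as_matrix()@tR.T;m=s["position"]-Rs@tp
print("label in nose",Rs.T@(LABEL-m)-[.076,0,0],Rs[:,0]@N,s["dq"].round(3))
E
```

```text
time: 16.92
position: [0.5828, -0.0884, 0.2726]
tcp_rot: [-2.839, 0.349, 1.077]
force: [0.1, -0.3, -3.0]
width: 0.58
grip_force: 64.8
dist 1mm ang 0deg | 0.001 0.004 -0.003 0.0002 0.0005 -0.0001 ok
label in nose [ 0.10016131 -0.00074487  0.00114842] -0.9999946153249347 [ 0.001 -0.02   0.01   0.     0.004  0.001]
```

```bash
python3 -m inch '0 0 0 0 0 0 40;0 0 0 0 0 0 40;0 0 0 0 0 0 40;0 0 0 0 0 0 40;0 0 0 0 0 0 40;0 0 0 0 0 0 40;0 0 0 0 0 0 40;0 0 0 0 0 0 40;0 0 0 0 0 0 40;0 0 0 0 0 0 40;0 0 0 0 0 0 40;0 0 0 0 0 0 40;0 0 0 0 0 0 40;0 0 0 0 0 0 40;0 0 0 0 0 0 40;0 0 0 0 0 0 40;0 0 0 0 0 0 40;0 0 0 0 0 0 40;0 0 0 0 0 0 40;0 0 0 0 0 0 40'
python3 - <<'E'
from h import *
k=arm.calibration("wrist");a=arm.snapshot("wrist");b=arm.snapshot("scene");c=arm.snapshot("top")
s=arm.sense();tp,tR=tool_in(0,1,.03,0);Rs=Ro.from_rotvec(s["tcp_rot"]).as_matrix()@tR.T;m=s["position"]-Rs@tp
for im,n in((b,"scene"),(c,"top")):
  kk=arm.calibration(n)
  q=[(-.052,.025,0),(.076,0,0),(-.05,-.135,0)]
  cv2.polylines(im,[proj(kk,[m+Rs@np.array(p) for p in q]).astype(np.int32).reshape(-1,1,2)],False,(255,0,0))
  cv2.line(im,*[tuple(int(v) for v in proj(kk,p)[0]) for p in (m+Rs@[.076,0,0],LABEL)],(255,0,255))
cv2.imwrite("pics/w5.png",np.hstack([cv2.resize(c[70:262,210:402],(400,400)),cv2.resize(b[90:282,160:352],(400,400))])[:,:,::-1])
E
```

```text
time: 19.42
position: [0.5827, -0.0884, 0.2728]
tcp_rot: [-2.84, 0.349, 1.077]
force: [-0.4, 0.6, -3.6]
width: 0.575
grip_force: 64.8
```

View pics/w5.png

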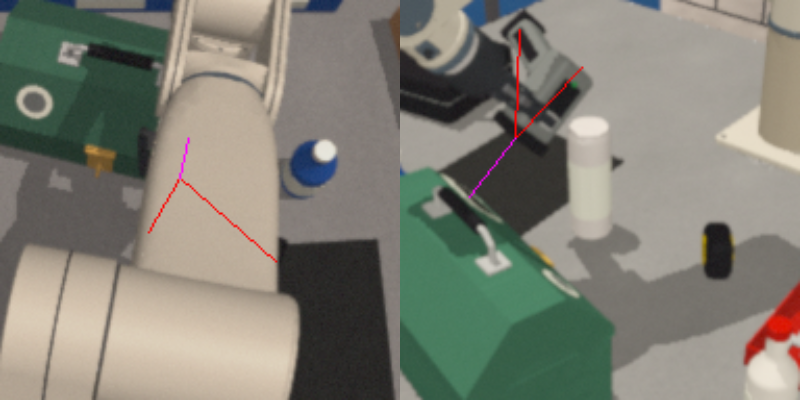

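In the right half the nose (515,138) and butt (521,30) sit on the model overlay and the beam line ends on the label at (470,195), so the scan pose held for 2.5 s. Going back by the reverse path.

```bash
python3 -m inch '-0.1 0 0 0 0 0 40; -0.25 0 0 0 0 0 40; -0.45 0 0 0 0 0 40; -0.5 0 0 0 0 0 40; -0.5 0.1 0 0 0 0 40; -0.5 0.22 0 0 0 0 40; -0.5 0.22 0 0 0 0 40; -0.5 0.22 0 0 0 0 40'
python3 - <<'E'
from h import *
s=arm.sense();print(s["force"]);g=Ro.from_rotvec([3.06,-.705,.005]).as_matrix()
rows([([.44,-.25,.345],Rtool(0,-.4)),([.4366,-.29,.30],g),([.4366,-.3017,.1],g)])
E
```

```text
time: 20.58
position: [0.4995, -0.1136, 0.3385]
tcp_rot: [-2.838, 0.35, 1.078]
force: [0.6, 0.4, -3.3]
width: 0.579
grip_force: 64.8
[ 0.55175939  0.43107547 -3.29949368]
dist 149mm ang 42deg | -0.113 0.734 0.058 0.0092 0.1153 0.0235 ok
dist 191mm ang 43deg | 0.06 0.931 0.205 0.0121 0.1156 0.0316 ok
dist 310mm ang 43deg | 0.735 0.987 0.944 0.0121 0.1156 0.0316 ok
```

```bash
python3 -m inch '-0.1 0.25 0.03 0.002 0.03 0.005 40; -0.11 0.5 0.05 0.005 0.06 0.015 40; -0.11 0.73 0.06 0.009 0.09 0.024 40; 0.06 0.93 0.2 0.012 0.1156 0.0316 40; 0.06 0.93 0.2 0.012 0.1156 0.0316 40; 0.06 0.93 0.2 0.012 0.1156 0.0316 40; 0.06 0.93 0.2 0.012 0.1156 0.0316 40; 0.06 0.93 0.2 0.012 0.1156 0.0316 40; 0.06 0.93 0.2 0.012 0.1156 0.0316 40'
python3 - <<'E'
from h import *
s=arm.sense();print(s["force"]);g=Ro.from_rotvec([3.06,-.705,0]).as_matrix()
rows([([.4366,-.3017,.13],g),([.4366,-.3017,.042],g)])
E
```

```text
time: 21.7
position: [0.4382, -0.2889, 0.3017]
tcp_rot: [3.06, -0.701, 0.007]
force: [-0.8, 0.2, -1.8]
width: 0.578
grip_force: 65.0
[-0.76761133  0.19283538 -1.79219102]
dist 172mm ang 0deg | 0.017 0.06 0.859 -0.0001 -0.0007 0.0004 ok
dist 260mm ang 0deg | 0.015 0.06 1.299 -0.0001 -0.0007 0.0004 FAR
```

```bash
python3 -m inch '0.01 0.06 0.2 0 0 0 40; 0.01 0.06 0.45 0 0 0 40; 0.01 0.06 0.7 0 0 0 40; 0.01 0.06 0.86 0 0 0 40; 0.01 0.06 0.86 0 0 0 40; 0.01 0.06 0.86 0 0 0 40; 0.01 0.06 0.86 0 0 0 40'
python3 - <<'E'
from h import *
s=arm.sense();print(s["force"]);g=Ro.from_rotvec([3.06,-.705,0]).as_matrix()
rows([([.4366,-.3017,.043],g),([.4366,-.3017,.037],g)])
E
```

```text
time: 22.58
position: [0.4359, -0.3021, 0.1313]
tcp_rot: [3.059, -0.702, 0.011]
force: [0.6, 0.3, -3.0]
width: 0.579
grip_force: 65.0
[ 0.62239456  0.29942403 -3.00920672]
dist 88mm ang 0deg | -0.001 -0.004 0.442 0.0 -0.0012 0.0002 ok
dist 94mm ang 0deg | -0.001 -0.004 0.472 0.0 -0.0012 0.0002 ok
```

```bash
python3 -m inch '0 0 0.1 0 -0.001 0 40; 0 0 0.2 0 -0.001 0 40; 0 0 0.3 0 -0.001 0 40; 0 0 0.38 0 -0.001 0 40; 0 0 0.42 0 -0.001 0 40; 0 0 0.435 0 -0.001 0 40; 0 0 0.445 0 -0.001 0 40; 0 0 0.45 0 -0.001 0 40; 0 0 0.455 0 -0.001 0 40;0 0 0.455 0 -0.001 0 40'
```

```text
time: 23.82
position: [0.4352, -0.3017, 0.0387]
tcp_rot: [3.061, -0.703, -0.003]
force: [-0.5, -0.0, -3.3]
width: 0.579
grip_force: 64.8
```

Not yet touching; ease down in half-millimetre steps.

```bash
python3 -m inch '0 0 0.003 0 0 0 40; 0 0 0.006 0 0 0 40; 0 0 0.008 0 0 0 40; 0 0 0.008 0 0 0 40'; python3 -m inch '0 0 0.003 0 0 0 40; 0 0 0.005 0 0 0 40; 0 0 0.005 0 0 0 40'
```

```text
time: 24.32
position: [0.435, -0.3017, 0.0373]
tcp_rot: [3.061, -0.703, -0.003]
force: [-2.2, 0.9, 3.7]
width: 0.579
grip_force: 65.6
time: 24.7
position: [0.435, -0.3017, 0.0372]
tcp_rot: [3.061, -0.703, -0.003]
force: [-6.1, 2.9, 16.0]
width: 0.58
grip_force: 67.1
```

```bash
python3 -m inch '0 0 -0.005 0 0 0 40; 0 0 -0.005 0 0 0 48; 0 0 -0.005 0 0 0 52; 0 0 -0.005 0 0 0 60; 0 0 -0.005 0 0 0 70; 0 0 -0.005 0 0 0 85; 0 0 -0.005 0 0 0 85; 0 0 -0.005 0 0 0 85; 0 0 -0.1 0 0 0 85; 0 0 -0.3 0 0 0 85; 0 0 -0.6 0 0 0 85; 0 0 -1 0 0 0 85; 0 0 -1 0 0 0 85; 0 0 -1 0 0 0 85; 0 0 -1 0 0 0 85'
python3 - <<'E'
from h import *
k=arm.calibration("wrist");a=arm.snapshot("wrist")
k2=arm.calibration("top");b=arm.snapshot("scene")
q=[(-.15,-.125),(.15,-.125),(.15,.125),(-.15,.125)]
cv2.imwrite("pics/w6.png",np.hstack([cv2.resize(a,(400,300)),cv2.resize(b[60:300,60:380],(400,300))])[:,:,::-1])
E
```

```text
time: 26.58
position: [0.4349, -0.3012, 0.2354]
tcp_rot: [3.062, -0.703, -0.005]
force: [-0.2, 0.2, -0.1]
width: 0.996
grip_force: 0.0
```

View pics/w6.png

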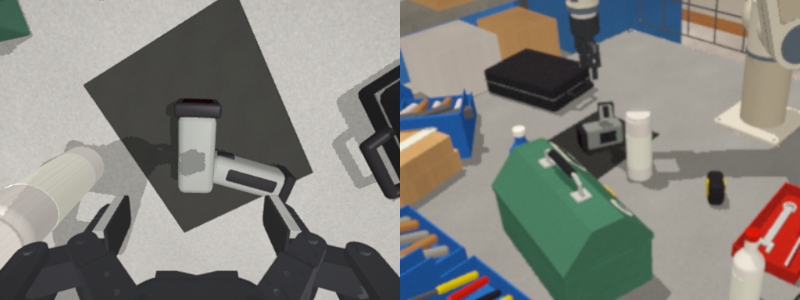

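The scanner is lying flat and wholly on the mat: the head is at (197,150) in the left half, and the butt sits about 34 mm inside the judged limit. The can and tape are where they were.

```bash
python3 -c "
from workcell import arm
print(arm.close_job())"
```

```text
the job is handed in; nothing more can be done
None
```

I closed the hasp flat over its staple, held the scanner still and square on the label from 100 mm for 2.5 s, laid it back flat on the mat, let go, and handed the job in at about 27 s; `close_job` gave no verdict.

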